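# Slide the induction hob up to boost under the saucepan

## Task

Bring the covered saucepan to the boil: with the gripper shut, touch the low (left) end of the slide control that lies in front of the cooking zone the saucepan stands on, and run the fingertips lightly along the glass, in touch all the way, to the high (right) end. Finish there, with the fingertips still resting lightly on the high end, since it is holding on that engages the boost. Leave the other slide control untouched, and the saucepan, the bowl, the spatula, the palette knife and the scissors where they are.

Things in the scene. Friction and masses are not known exactly. Their poses are not given: they have to be found in the camera images.
- hob: fixed twin induction hob, 360 deep x 600 wide x 62 mm high, level black glass top. Origin: centre of its underside (glass 62 mm above). x runs from the front edge (controls, nearest the robot) to the back, y to the left seen from the front. Two ring-marked 200 mm zones at x +35, y +150 (left) and y -150 mm (right), each with its own slide control before it, 45 mm from the front edge.
- left_slide (a point): middle of the left zone's slide control, on the rigid glass: a flat touch strip, nine white bars 15 mm apart growing to the right, 136 mm long, 20 mm deep. Axes as the hob's. Low end (shortest bar) at y +60, high end (tallest) at y -60 mm from here. It feels fingertips touching within 14 mm of its middle line; an end is 60 +-14 mm from here. Light is a few N; over 30 N is hard.
- right_slide (a point): middle of the right zone's slide control, the same in every way as the left one: low end (shortest bar) at y +60 mm, high end (tallest bar) at y -60 mm.
- saucepan: loose covered steel saucepan, 164 mm across, 115 mm high to the top of its black lid knob, with a long black handle that points roughly to the hob's back; 1.6 kg. Origin: centre of its underside. It stands on the left or the right zone, by chance; the handle's axis is its x.
- bowl: loose open steel mixing bowl without handle, 180 mm across the rim, 65 mm high, with chocolate drops in it, parked on the other zone. Origin: centre of its underside.
- spatula: loose spatula with wooden handle and white blade, 230 mm long, 15 mm thick, lying on the glass between the two zones, along the hob's x. To be left alone.
- palette_knife: loose palette knife with a yellow handle, 260 mm long, lying on the table close by the left side of the hob. To be left alone.
- scissors: loose scissors with blue rings, about 170 mm long, lying on the table close by the right side of the hob. To be left alone.

How it is judged (in metres and radians):
On the way, in this order (a step that is already met when the one before it is completed fails the run):
1. fingertips in contact with the glass on the slide control in front of the saucepan, at the low end (((y of saucepan in the frame of hob above 0 m and contact force between the fingers and hob above 0.2 N and (y of the grasp point in the frame of left_slide between 0.046 and 0.078 m and x of the grasp point in the frame of left_slide between -0.014 and 0.014 m)) or (y of saucepan in the frame of hob below 0 m and contact force between the fingers and hob above 0.2 N and (y of the grasp point in the frame of right_slide between 0.046 and 0.078 m and x of the grasp point in the frame of right_slide between -0.014 and 0.014 m)))).
2. fingertips in contact with the glass on the slide control in front of the saucepan, a little up from the low end (((y of saucepan in the frame of hob above 0 m and contact force between the fingers and hob above 0.2 N and (y of the grasp point in the frame of left_slide between 0.029 and 0.043 m and x of the grasp point in the frame of left_slide between -0.014 and 0.014 m)) or (y of saucepan in the frame of hob below 0 m and contact force between the fingers and hob above 0.2 N and (y of the grasp point in the frame of right_slide between 0.029 and 0.043 m and x of the grasp point in the frame of right_slide between -0.014 and 0.014 m)))).
3. fingertips in contact with the glass on the slide control in front of the saucepan, a third of the way along (((y of saucepan in the frame of hob above 0 m and contact force between the fingers and hob above 0.2 N and (y of the grasp point in the frame of left_slide between 0.011 and 0.025 m and x of the grasp point in the frame of left_slide between -0.014 and 0.014 m)) or (y of saucepan in the frame of hob below 0 m and contact force between the fingers and hob above 0.2 N and (y of the grasp point in the frame of right_slide between 0.011 and 0.025 m and x of the grasp point in the frame of right_slide between -0.014 and 0.014 m)))).
4. fingertips in contact with the glass on the slide control in front of the saucepan, at the middle (((y of saucepan in the frame of hob above 0 m and contact force between the fingers and hob above 0.2 N and (y of the grasp point in the frame of left_slide between -0.007 and 0.007 m and x of the grasp point in the frame of left_slide between -0.014 and 0.014 m)) or (y of saucepan in the frame of hob below 0 m and contact force between the fingers and hob above 0.2 N and (y of the grasp point in the frame of right_slide between -0.007 and 0.007 m and x of the grasp point in the frame of right_slide between -0.014 and 0.014 m)))).
5. fingertips in contact with the glass on the slide control in front of the saucepan, two thirds of the way along (((y of saucepan in the frame of hob above 0 m and contact force between the fingers and hob above 0.2 N and (y of the grasp point in the frame of left_slide between -0.025 and -0.011 m and x of the grasp point in the frame of left_slide between -0.014 and 0.014 m)) or (y of saucepan in the frame of hob below 0 m and contact force between the fingers and hob above 0.2 N and (y of the grasp point in the frame of right_slide between -0.025 and -0.011 m and x of the grasp point in the frame of right_slide between -0.014 and 0.014 m)))).
6. fingertips in contact with the glass on the slide control in front of the saucepan, nearly at the high end (((y of saucepan in the frame of hob above 0 m and contact force between the fingers and hob above 0.2 N and (y of the grasp point in the frame of left_slide between -0.043 and -0.029 m and x of the grasp point in the frame of left_slide between -0.014 and 0.014 m)) or (y of saucepan in the frame of hob below 0 m and contact force between the fingers and hob above 0.2 N and (y of the grasp point in the frame of right_slide between -0.043 and -0.029 m and x of the grasp point in the frame of right_slide between -0.014 and 0.014 m)))).
7. fingertips in contact with the glass on the slide control in front of the saucepan, at the high end (((y of saucepan in the frame of hob above 0 m and contact force between the fingers and hob above 0.2 N and (y of the grasp point in the frame of left_slide between -0.078 and -0.046 m and x of the grasp point in the frame of left_slide between -0.014 and 0.014 m)) or (y of saucepan in the frame of hob below 0 m and contact force between the fingers and hob above 0.2 N and (y of the grasp point in the frame of right_slide between -0.078 and -0.046 m and x of the grasp point in the frame of right_slide between -0.014 and 0.014 m)))).
At the end, for the whole second after the job is handed in: Fingertips rest on the glass at the high end of the slide control in front of the saucepan (TCP 46 to 78 mm from its middle, within 14 mm of its middle line, force 0.2 to 30 N); saucepan and bowl within 12 mm, the three tools within 30 mm of where they began (((y of saucepan in the frame of hob above 0 m and contact force between the fingers and hob above 0.2 N and (y of the grasp point in the frame of left_slide between -0.078 and -0.046 m and x of the grasp point in the frame of left_slide between -0.014 and 0.014 m)) or (y of saucepan in the frame of hob below 0 m and contact force between the fingers and hob above 0.2 N and (y of the grasp point in the frame of right_slide between -0.078 and -0.046 m and x of the grasp point in the frame of right_slide between -0.014 and 0.014 m))) and contact force between the fingers and hob below 30 N and distance of each of saucepan, bowl from where it was at the start of the episode below 0.012 m and distance of each of spatula, palette_knife, scissors from where it was at the start of the episode below 0.03 m and angle between saucepan's own z axis and vertical below 0.05 rad and linear speed of each of saucepan, bowl below 0.05 m/s); the arm keeps its last pose, push and grip.
It fails at once if the other zone's slide control touched ((y of saucepan in the frame of hob above 0 m and contact force between the fingers and hob above 0.2 N and (y of the grasp point in the frame of right_slide between -0.08 and 0.08 m and x of the grasp point in the frame of right_slide between -0.03 and 0.03 m)) or (y of saucepan in the frame of hob below 0 m and contact force between the fingers and hob above 0.2 N and (y of the grasp point in the frame of left_slide between -0.08 and 0.08 m and x of the grasp point in the frame of left_slide between -0.03 and 0.03 m))).
It fails at once if the glass pressed hard (over 30 N) (contact force between the fingers and hob above 30 N).
It fails at once if the saucepan or the bowl pushed aside, lifted or carried (over 12 mm) (distance of any of saucepan, bowl from where it was at the start of the episode above 0.012 m).
It fails at once if the spatula, the palette knife or the scissors lifted, carried or knocked (over 30 mm) (distance of any of spatula, palette_knife, scissors from where it was at the start of the episode above 0.03 m).
It also fails if it takes over 51 s, if anything falls off the work surface, if the arm or the gripper's body presses on something with over 40 N, if the wrist force passes 120 N, or if a joint passes its speed limit or range.

## Robot

A 6-joint arm with a two-finger parallel gripper is mounted at the origin on the work surface. World frame = base frame: x ahead of the robot, y to its left, z up, the work surface at z = 0. Lengths are in m, angles in degrees, forces in N, time in s.
With the tool pointing down it reaches from about 0.375 to 0.9 m from the base axis. Payload 3.1 kg.
Tool frame: the origin (TCP) lies between the finger pads, 19 mm behind the fingertips; this is the grasp point; z points along the fingers, y is the line along which they close (so a half turn about z gives the same grasp; the last joint's range is limited). The gripper opens to 87 mm and grips with 3 to 60 N. Pads are 19 mm wide; open, the fingers measure 117 mm over their backs; the gripper's body (75 mm by 190 mm) begins 51 mm behind the grasp point.
Start: joints at [61.278, 30.224, 82.088, -0, 67.689, -10.227], TCP at [0.198, 0.593, 0.241] pointing down, gripper open.
Joint ranges: [-176.69, 176.69], [-43.24, 126.21], [12.49, 139.97], [-82, 262], [0, 151.66], [-163.58, 163.58]. Speed limits (degrees/s): [159.86, 159.86, 180, 180, 180, 180].

## Interface

Orientations are given as a 3x3 rotation matrix whose columns are the frame's x, y, z axes.
In Python, from rig import bot, optics, status, hand_in gives the robot as it stands (bot), with the cameras (optics), the readings (status) and the job as plain functions.
- The arm moves only by the tool tcp_steps, called as name(argument=value, ...) on one line, values as JSON. Schema: {"type":"object","properties":{"steps":{"type":"array","items":{"type":"array","items":{"type":"array","items":{"type":"number"},"minItems":7,"maxItems":7},"minItems":1,"maxItems":20},"minItems":1,"maxItems":1},"only":{"type":"string"},"quiet":{"type":"boolean"},"lines":{"type":"string"}},"required":["steps"],"additionalProperties":false}. steps is a list that holds a single list of rows (three levels of brackets), with 1 to 20 rows, each of 7 numbers: dx, dy, dz in a scale on which 1.0 is 750 mm, then a rotation vector rx, ry, rz in shares of 180 degrees (1.0 is 180 degrees), then the opening from 0.0 (shut) to 1.0 (fully open); each row is the pose to reach, as a shift and turn from the pose commanded when the call began, along the tool's axes at that moment; what a row does not reach only later rows make up. A row lasts 1/10 s, in which the tool goes at most 0.05 m and 8.59 degrees, less where a joint would pass 70% of its speed; a pose out of reach is approached as far as the arm can. The fingers move at their own pace and stop on an object; the grip force is fixed at half the most. Time passes only in rows, so rows that do not move let the fingers close. The tool returns the time, the measured TCP pose, the force, the opening and the grip force at its end. only (a regular expression) keeps the lines of the reply that match it, lines (a string "A,B") keeps lines A to B, and quiet returns only ok. Input that does not fit is refused with a message, and nothing moves.
- status.read_state(): the state, without advancing time (a new reading comes with each control period).
- optics.capture(name): name is "scene" or "side" or "wrist"; returns a dict with "color" (384x512x3 uint8, red, green, blue), "K" (3x3 intrinsics, pixels), "view" (4x4, takes a point from world to camera coordinates); the wrist camera has in their place "mount" (4x4, takes a point from camera to tool coordinates, whose origin is the TCP and whose axes are the flange's). Camera axes: x right, y up, looking along -z (the intrinsics and any distortion apply to the point x, -y, -z); pixel columns grow to the right and rows downward; lengths in m; the calibration is good to about 2 mm. A picture is of the moment at which its call begins: read the wrist's pose just before it. There is no depth.
- hand_in(): hands the job in; it is judged then, once.
The state is a dict: "time_s": time; "joint_positions": joint angles; "qvel": joint speeds; "tau": joint torques, N m; "position": TCP position; "tcp_rot": TCP orientation; "force": force on the tool from outside, world axes, zero at the start; "moment": the same for the moment, N m; "opening": opening from 0.0 (shut) to 1.0 (fully open); "grasp_force": force on a finger pad.
Only numpy, scipy, OpenCV 4.12 (cv2) and the standard library are available. Lean on these libraries where they do the work, as an engineer would, in place of code of your own. Each camera call takes 0.05 s, during which the arm holds its last target. There are 200 camera calls.

## Working session

There is one attempt and no reset: what is moved stays moved. The work goes in short steps, Python scripts to look and compute and a tool call to move; the robot and the scene stay as the last step left them, time stands still between calls to the robot, and variables do not carry over. Pictures are saved under pics/ and viewed, at most 10 in all, crops included, and the job is handed in when it is done.

```bash
mkdir -p pics; ls; python3 - <<'E'
from rig import bot, optics, status, hand_in
import cv2,json
for n in("scene","side"):
    c=optics.capture(n); cv2.imwrite(f"pics/{n}.png",c["color"][:,:,::-1]); print(n,c["K"],c["view"])
s=status.read_state(); print(s)
E
```

```text
pics
rig.py
scene [[380.81546544   0.         261.61823645]
 [  0.         380.81546544 185.17134932]
 [  0.           0.           1.        ]] [[-0.13535281  0.99079173  0.00336995  0.08192433]
 [-0.82307654 -0.11433325  0.5563029   0.49892819]
 [ 0.55156561  0.07252344  0.83097276 -1.49626114]
 [ 0.          0.          0.          1.        ]]
side [[396.84898859   0.         263.51921699]
 [  0.         396.84898859 185.2409616 ]
 [  0.           0.           1.        ]] [[ 0.90665216 -0.42178594 -0.0088595  -0.58110121]
 [ 0.33512647  0.70729888  0.62242955 -0.23444082]
 [-0.25626572 -0.56729615  0.78262569 -1.33755791]
 [ 0.          0.          0.          1.        ]]
{'time_s': 0.1, 'joint_positions': array([ 6.12765410e+01,  3.02748290e+01,  8.21496243e+01,  1.26258264e-04,
        6.76884221e+01, -1.02248003e+01]), 'qvel': array([ 0.08631283, -0.18184439, -0.15715307,  0.06619841,  0.03535992,
        0.04186679]), 'tau': array([-8.85523896e-04, -4.40988100e+01, -1.77149016e+01,  6.34764391e-02,
        5.34510158e-02, -4.67011500e-05]), 'position': array([0.19794248, 0.59216905, 0.24035347]), 'tcp_rot': array([[-9.48330650e-01,  3.17282332e-01, -9.48556964e-04],
       [ 3.17283555e-01,  9.48329144e-01, -1.72664989e-03],
       [ 3.51708710e-04, -1.93839654e-03, -9.99998059e-01]]), 'force': array([0.59412038, 0.40929883, 0.8463913 ]), 'moment': array([-0.06497049, -0.03836871, -0.01040259]), 'grasp_force': 0.0, 'opening': 0.9995517806595104}
```

View pics/scene.png

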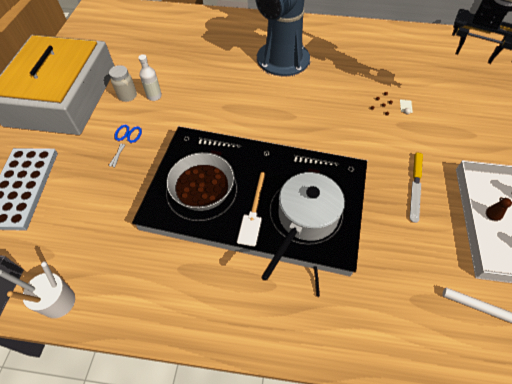

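View pics/side.png

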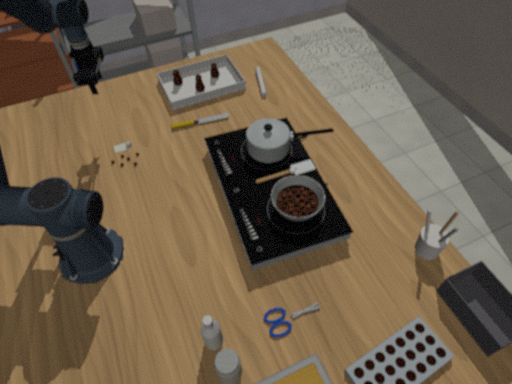

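The saucepan is on the left zone, by the palette knife. Its slide is around (315,161) in the scene view and (225,160) in the side view. I'll enlarge both.

```bash
python3 - <<'E'
import cv2
a=cv2.imread("pics/scene.png")[120:275,130:375]
cv2.imwrite("pics/c1.png",cv2.resize(a,None,fx=3.2,fy=3.2,interpolation=cv2.INTER_CUBIC))
b=cv2.imread("pics/side.png")[115:270,195:355]
cv2.imwrite("pics/c2.png",cv2.resize(b,None,fx=3.8,fy=3.8,interpolation=cv2.INTER_CUBIC))
E
```

```text
(no output)
```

View pics/c1.png

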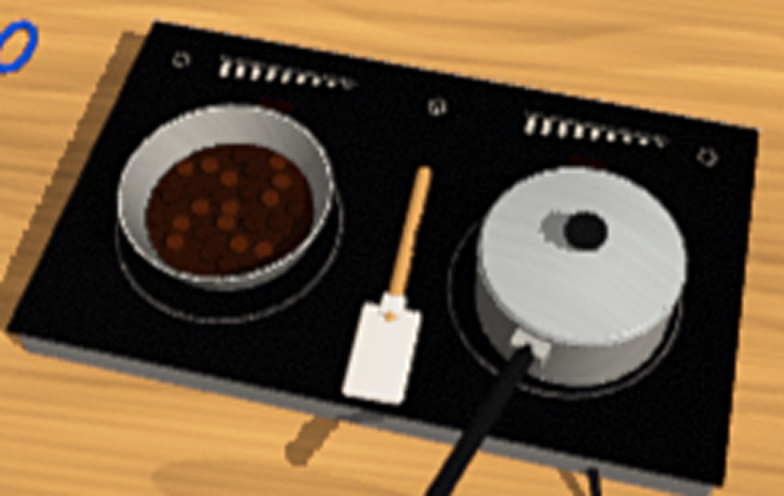

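View pics/c2.png

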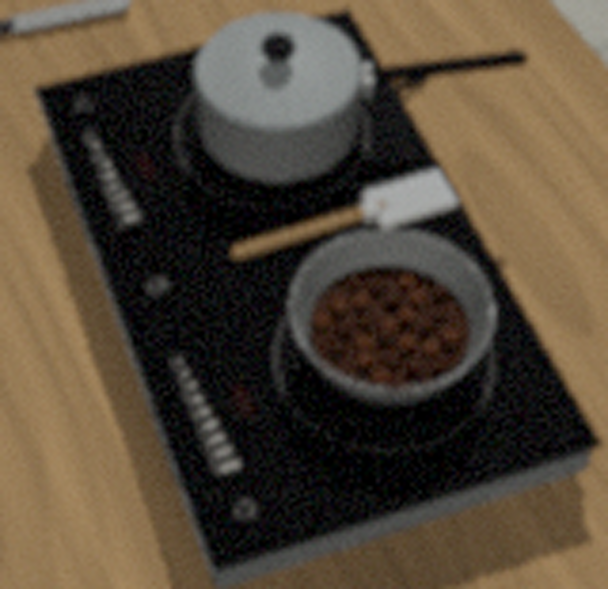

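Both crops show glass corners and bars clearly. In c1 the glass corners are (757,131) front left, (155,22) front right, (10,332) back right and (723,487) back left. The left slide runs from its tall bar at (530,124) to its short bar at (663,142). In c2 the front corners are (40,92) and (215,570) and the back ones (597,443) and (350,12). I'll fit the hob pose jointly to both.

```bash
cat > fit.py <<'E'
import numpy as np
from rig import bot, optics, status, hand_in
from scipy.optimize import least_squares
C={n:optics.capture(n) for n in("scene","side")}
P=dict(FL=(-.18,.3),FR=(-.18,-.3),BR=(.18,-.3),BL=(.18,.3),LH=(-.135,.09),LL=(-.135,.21),RH=(-.135,-.21),RL=(-.135,-.09))
obs={"scene":dict(FL=(757,131),FR=(155,22),BR=(10,332),BL=(723,487),LH=(530,124),LL=(663,142),RH=(225,68),RL=(351,85)),
"side":dict(FL=(40,92),FR=(215,570),BR=(597,443),BL=(350,12),LH=(132,218),LL=(91,135),RH=(229,466),RL=(177,358))}
sc={"scene":(3.2,130,120),"side":(3.8,195,115)}
def w(p,k):
    x,y=P[k];c,s=np.cos(p[2]),np.sin(p[2]);return np.array([p[0]+c*x-s*y,p[1]+s*x+c*y,.062,1])
def res(p,full=False):
    o=[]
    for n in obs:
        f,u,v=sc[n]
        for k,q in obs[n].items():
            a=C[n]["view"]@w(p,k); h=C[n]["K"]@np.array([a[0],-a[1],-a[2]])
            o.append(h[:2]/h[2]-((q[0]+.5)/f+u-.5,(q[1]+.5)/f+v-.5))
    return np.ravel(o)
r=least_squares(res,[.6,0,0],loss="soft_l1");np.set_printoptions(precision=4,suppress=True)
print(r.x,np.degrees(r.x[2]));print(res(r.x).reshape(-1,2))
s=status.read_state();T=s["tcp_rot"];print(s["time_s"])
P.update(L=(-.135,.15))
for k in("LL","L","LH"): print(k,w(r.x,k)[:3],"tool axes", T.T@(np.r_[w(r.x,k)[:2],.062]-s["position"]))
a=w(r.x,"LH")-w(r.x,"LL");print("slide dir tool",T.T@a[:3]/.12)
E
python3 fit.py
```

```text
[ 0.6646 -0.0092 -0.0928] -5.316989265420104
[[ 1.025  -0.8412]
 [-0.6819 -1.0249]
 [-2.0275 -0.4263]
 [ 0.598   0.104 ]
 [ 0.1559  0.2042]
 [-1.4405  1.9444]
 [-0.0536  0.1008]
 [-1.9489  1.6953]
 [-2.7667 -1.5671]
 [-1.7586  0.0684]
 [ 0.8966 -0.0746]
 [-0.9625 -1.3941]
 [-1.4196 -0.2602]
 [ 0.6711 -0.3889]
 [-1.0736 -0.1765]
 [ 1.4635  0.09  ]]
0.2
LL [0.5496 0.2124 0.062 ] tool axes [-0.454  -0.2486  0.1789]
L [0.544  0.1527 0.062 ] tool axes [-0.4677 -0.307   0.179 ]
LH [0.5385 0.0929 0.062 ] tool axes [-0.4813 -0.3654  0.179 ]
slide dir tool [-0.228  -0.9737  0.0012]
```

Units first: shifts go in shares of 750 mm and turns go in shares of 180 degrees. So -0.454 m / 0.75 = -0.6053, -0.24 m / 0.75 = -0.32, -13.2 degrees / 180 = -0.0733.

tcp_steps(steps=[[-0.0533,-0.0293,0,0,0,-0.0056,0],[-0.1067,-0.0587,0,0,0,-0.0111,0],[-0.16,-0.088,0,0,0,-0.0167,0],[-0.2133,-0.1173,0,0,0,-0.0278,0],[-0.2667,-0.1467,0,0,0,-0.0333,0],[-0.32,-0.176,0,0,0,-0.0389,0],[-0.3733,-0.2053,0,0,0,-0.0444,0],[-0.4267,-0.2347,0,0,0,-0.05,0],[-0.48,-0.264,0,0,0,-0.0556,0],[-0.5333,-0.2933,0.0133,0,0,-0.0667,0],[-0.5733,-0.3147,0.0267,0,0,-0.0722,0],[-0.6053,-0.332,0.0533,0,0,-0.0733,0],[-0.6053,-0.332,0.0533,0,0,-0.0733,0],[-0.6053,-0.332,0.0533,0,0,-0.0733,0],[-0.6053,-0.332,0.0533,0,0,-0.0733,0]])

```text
refused: steps: the value is too long (schema: maxItems 1). Nothing was moved.
```

The call was refused and nothing moved: it wants a list holding one list of rows, three levels of brackets. Same move again in that form.

tcp_steps(steps=[[[-0.0533,-0.0293,0,0,0,-0.0056,0],[-0.1067,-0.0587,0,0,0,-0.0111,0],[-0.16,-0.088,0,0,0,-0.0167,0],[-0.2133,-0.1173,0,0,0,-0.0278,0],[-0.2667,-0.1467,0,0,0,-0.0333,0],[-0.32,-0.176,0,0,0,-0.0389,0],[-0.3733,-0.2053,0,0,0,-0.0444,0],[-0.4267,-0.2347,0,0,0,-0.05,0],[-0.48,-0.264,0,0,0,-0.0556,0],[-0.5333,-0.2933,0.0133,0,0,-0.0667,0],[-0.5733,-0.3147,0.0267,0,0,-0.0722,0],[-0.6053,-0.332,0.0533,0,0,-0.0733,0],[-0.6053,-0.332,0.0533,0,0,-0.0733,0],[-0.6053,-0.332,0.0533,0,0,-0.0733,0],[-0.6053,-0.332,0.0533,0,0,-0.0733,0]]])

```text
time_s: 1.7
position: [0.5491, 0.2134, 0.2016]
tcp_rot: [[-0.996, 0.091, -0.0], [0.091, 0.996, 0.0], [0.0, 0.0, -1.0]]
force: [1.0, 1.1, 0.3]
opening: 0.004
grasp_force: 0.0
```

```bash
python3 - <<'E'
from rig import bot, optics, status, hand_in
import cv2,numpy as np
np.set_printoptions(precision=4,suppress=True)
s=status.read_state();c=optics.capture("wrist");print({k:v for k,v in c.items() if k!="color"},s["position"],s["tcp_rot"],s["force"],s["opening"])
cv2.imwrite("pics/w1.png",cv2.resize(c["color"][:,:,::-1],None,fx=1.5,fy=1.5))
E
```

```text
{'K': array([[282.719 ,   0.    , 259.9727],
       [  0.    , 282.719 , 191.502 ],
       [  0.    ,   0.    ,   1.    ]]), 'mount': array([[ 0.0002,  0.9613,  0.2755,  0.0751],
       [ 1.    , -0.0001, -0.0002,  0.0005],
       [-0.0002,  0.2755, -0.9613, -0.1432],
       [ 0.    ,  0.    ,  0.    ,  1.    ]])} [0.5491 0.2134 0.2016] [[-0.9958  0.0915 -0.0003]
 [ 0.0915  0.9958  0.0004]
 [ 0.0003  0.0003 -1.    ]] [1.0164 1.1311 0.348 ] 0.003740728355480197
```

View pics/w1.png

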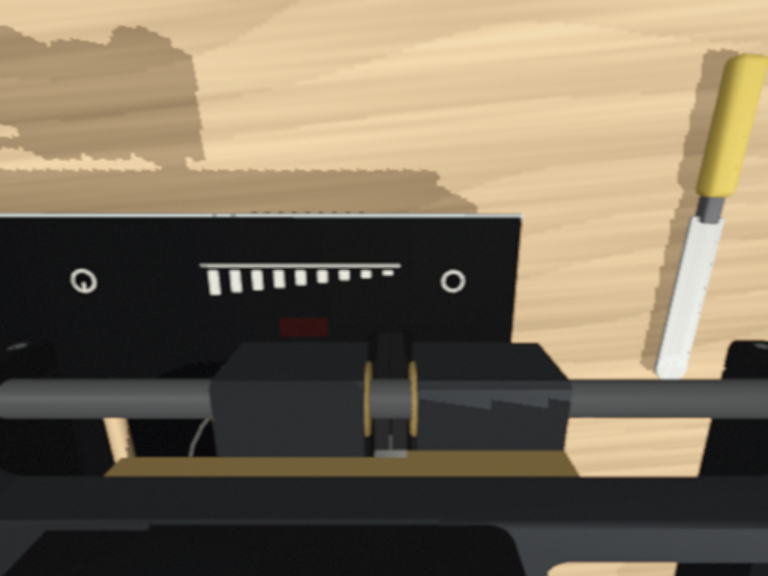

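The wrist view shows the slide: tall bar centred at (214,282), short bar at column 388, the base line at row 266 from column 200 to 400, and the front edge at row 215 with its left corner at (521,215). I'll turn these into positions.

```bash
cat > w.py <<'E'
import numpy as np
from rig import bot, optics, status, hand_in
np.set_printoptions(precision=4,suppress=True)
s=status.read_state();c=optics.capture("wrist");K,M=c["K"],c["mount"];R,t=s["tcp_rot"],s["position"]
def g(u,v):
    d=np.linalg.inv(K)@np.array([(u+.5)/1.5-.5,(v+.5)/1.5-.5,1]);d=R@M[:3,:3]@np.array([d[0],-d[1],-d[2]]);o=R@M[:3,3]+t
    return (o+d*(.062-o[2])/d[2])
q=dict(FL=(521,215),FE=(5,215),tallnear=(214,269),tallfar=(214,295),lineH=(200,266),lineL=(400,266),low=(388,273),knobL=(453,281),knobM=(83,281))
G={k:g(*v) for k,v in q.items()}
e=G["FL"]-G["FE"];e=e[:2]/np.linalg.norm(e[:2]);n=np.array([e[1],-e[0]]) # hob y, hob x
for k,v in G.items(): d=v[:2]-G["FL"][:2];print(k,v[:2],"hob xy rel corner",d@n,d@e)
L=G["FL"][:2]+.045*n-.15*e
print("yaw",np.degrees(np.arctan2(-e[0],e[1])))
for k,y in(("LL",.06),("L",0),("LH",-.06)):
    p=L+y*e;print(k,p,"tool",R.T@(np.r_[p,.081]-t))
E
python3 w.py
```

```text
FL [0.5134 0.3044] hob xy rel corner 0.0 0.0
FE [ 0.4824 -0.0356] hob xy rel corner 1.004000794899779e-18 -0.3414365926422229
tallnear [0.5311 0.0945] hob xy rel corner 0.03671862695321076 -0.20741009395627905
tallfar [0.5495 0.0907] hob xy rel corner 0.0553598630189714 -0.2095451784169185
lineH [0.5282 0.0854] hob xy rel corner 0.0346085737729259 -0.21674570262329465
lineL [0.5406 0.2217] hob xy rel corner 0.034619191464708814 -0.079889527753697
low [0.5448 0.2131] hob xy rel corner 0.03955483626442932 -0.08811001372527426
knobL [0.5546 0.2573] hob xy rel corner 0.04525788351550356 -0.043173305650758845
knobM [0.5313 0.0026] hob xy rel corner 0.045231949664678674 -0.2988903670966713
yaw -5.208653083194541
LL [0.5501 0.2107] tool [-0.0011 -0.0029  0.1209]
L [0.5446 0.1509] tool [-0.0011 -0.0629  0.1209]
LH [0.5392 0.0912] tool [-0.0011 -0.1229  0.1208]
```

Scaled: 0.117 m / 0.75 = 0.156, 0.115 m / 0.75 = 0.1533.

tcp_steps(steps=[[[-0.0013,-0.0027,0.0533,0,0,0,0],[-0.0013,-0.0027,0.1,0,0,0,0],[-0.0013,-0.0027,0.1333,0,0,0,0],[-0.0013,-0.0027,0.1467,0,0,0,0],[-0.0013,-0.0027,0.1533,0,0,0,0],[-0.0013,-0.0027,0.156,0,0,0,0],[-0.0013,-0.0027,0.156,0,0,0,0],[-0.0013,-0.0027,0.156,0,0,0,0]]])

```text
time_s: 2.6
position: [0.5515, 0.2107, 0.0855]
tcp_rot: [[-0.996, 0.092, 0.003], [0.092, 0.996, 0.0], [-0.002, 0.001, -1.0]]
force: [-0.1, 1.1, -0.3]
opening: 0.004
grasp_force: 0.0
```

tcp_steps(steps=[[[0,0,0.0007,0,0,0,0],[0,0,0.0013,0,0,0,0],[0,0,0.0013,0,0,0,0],[0,0,0.0013,0,0,0,0]]])

```text
time_s: 3.0
position: [0.5506, 0.2104, 0.0834]
tcp_rot: [[-0.996, 0.092, 0.0], [0.092, 0.996, 0.0], [-0.0, 0.0, -1.0]]
force: [0.2, -0.8, -0.8]
opening: 0.007
grasp_force: 0.0
```

```bash
python3 -c "
from rig import bot, optics, status, hand_in;s=status.read_state();print(s['position'],s['force'])"
```

```text
[0.55063199 0.21044076 0.08335379] [ 0.20536384 -0.81652961 -0.82198428]
```

Position is as planned, about 2 mm above the glass. Next I'll ease down.

Scaled: 0.0015 m / 0.75 = 0.002, 0.001 m / 0.75 = 0.0013.

tcp_steps(steps=[[[0,0,0.0007,0,0,0,0],[0,0,0.0013,0,0,0,0],[0,0,0.002,0,0,0,0],[0,0,0.002,0,0,0,0],[0,0,0.002,0,0,0,0]]])

```text
time_s: 3.5
position: [0.5506, 0.2105, 0.0817]
tcp_rot: [[-0.996, 0.092, -0.0], [0.092, 0.996, -0.0], [0.0, -0.0, -1.0]]
force: [0.4, 0.2, 0.3]
opening: 0.011
grasp_force: 0.0
```

tcp_steps(steps=[[[0,0,0.0007,0,0,0,0],[0,0,0.0007,0,0,0,0],[0,0,0.0007,0,0,0,0]]])

```text
time_s: 3.8
position: [0.5506, 0.2105, 0.0812]
tcp_rot: [[-0.996, 0.092, -0.0], [0.092, 0.996, -0.0], [0.0, -0.0, -1.0]]
force: [0.0, 1.4, 0.3]
opening: 0.005
grasp_force: 0.0
```

tcp_steps(steps=[[[0,0,0.0007,0,0,0,0],[0,0,0.0007,0,0,0,0],[0,0,0.0007,0,0,0,0]]])

```text
time_s: 4.1
position: [0.5506, 0.2105, 0.0811]
tcp_rot: [[-0.996, 0.092, 0.0], [0.092, 0.996, -0.0], [-0.0, 0.0, -1.0]]
force: [-1.2, -0.5, 5.4]
opening: 0.003
grasp_force: 2.3
```

Contact, about 5 N. I'll press slightly more and slide in 3 mm rows.

Scaled: -0.015 m / 0.75 = -0.02, -0.012 m / 0.75 = -0.016.

tcp_steps(steps=[[[0,0,0.0003,0,0,0,0],[0,-0.004,0.0003,0,0,0,0],[0,-0.008,0.0003,0,0,0,0],[0,-0.012,0.0003,0,0,0,0],[0,-0.016,0.0003,0,0,0,0],[0,-0.02,0.0003,0,0,0,0]]])

```text
time_s: 4.7
position: [0.5503, 0.196, 0.0811]
tcp_rot: [[-0.996, 0.093, 0.003], [0.093, 0.996, 0.001], [-0.003, 0.002, -1.0]]
force: [0.9, 4.6, 5.2]
opening: 0.006
grasp_force: 2.6
```

Scaled: -0.024 m / 0.75 = -0.032, -0.021 m / 0.75 = -0.028.

tcp_steps(steps=[[[0,-0.004,0.0001,0,0,0,0],[0,-0.008,0.0001,0,0,0,0],[0,-0.012,0.0001,0,0,0,0],[0,-0.016,0.0001,0,0,0,0],[0,-0.02,0.0001,0,0,0,0],[0,-0.024,0.0001,0,0,0,0],[0,-0.028,0.0001,0,0,0,0],[0,-0.032,0.0001,0,0,0,0]]])

```text
time_s: 5.5
position: [0.5482, 0.1721, 0.0811]
tcp_rot: [[-0.996, 0.093, 0.003], [0.093, 0.996, 0.001], [-0.003, 0.002, -1.0]]
force: [-0.3, 3.4, 5.7]
opening: 0.011
grasp_force: 2.9
```

tcp_steps(steps=[[[0,-0.004,0,0,0,0,0],[0,-0.008,0,0,0,0,0],[0,-0.012,0,0,0,0,0],[0,-0.016,0,0,0,0,0],[0,-0.02,0,0,0,0,0],[0,-0.024,0,0,0,0,0],[0,-0.028,0,0,0,0,0],[0,-0.032,0,0,0,0,0]]])

```text
time_s: 6.3
position: [0.546, 0.1482, 0.0811]
tcp_rot: [[-0.996, 0.093, 0.003], [0.093, 0.996, 0.001], [-0.003, 0.002, -1.0]]
force: [-0.3, 3.7, 5.6]
opening: 0.006
grasp_force: 3.0
```

Scaled: -0.03 m / 0.75 = -0.04, -0.027 m / 0.75 = -0.036.

tcp_steps(steps=[[[0,-0.004,0,0,0,0,0],[0,-0.008,0,0,0,0,0],[0,-0.012,0,0,0,0,0],[0,-0.016,0,0,0,0,0],[0,-0.02,0,0,0,0,0],[0,-0.024,0,0,0,0,0],[0,-0.028,0,0,0,0,0],[0,-0.032,0,0,0,0,0],[0,-0.036,0,0,0,0,0],[0,-0.04,0,0,0,0,0]]])

```text
time_s: 7.3
position: [0.5432, 0.1183, 0.0811]
tcp_rot: [[-0.996, 0.093, 0.003], [0.093, 0.996, 0.001], [-0.003, 0.001, -1.0]]
force: [1.1, 3.6, 6.2]
opening: 0.007
grasp_force: 3.2
```

tcp_steps(steps=[[[0,-0.004,0,0,0,0,0],[0,-0.008,0,0,0,0,0],[0,-0.012,0,0,0,0,0],[0,-0.016,0,0,0,0,0],[0,-0.02,0,0,0,0,0],[0,-0.024,0,0,0,0,0],[0,-0.028,0,0,0,0,0],[0,-0.032,0,0,0,0,0],[0,-0.0347,0,0,0,0,0],[0,-0.036,0,0,0,0,0],[0,-0.036,0,0,0,0,0],[0,-0.036,0,0,0,0,0],[0,-0.036,0,0,0,0,0]]])

```text
time_s: 8.6
position: [0.5406, 0.0913, 0.0811]
tcp_rot: [[-0.996, 0.093, 0.003], [0.093, 0.996, 0.001], [-0.003, 0.001, -1.0]]
force: [0.9, 3.8, 6.1]
opening: 0.006
grasp_force: 3.3
```

Resting on the high end (within 2 mm of the target) with a steady 6 N, so I'll hand in.

```bash
python3 -c "
from rig import bot, optics, status, hand_in;print(hand_in())"
```

```text
the job is handed in; nothing more can be done
None
```

I slid the shut fingertips along the left slide control, in front of the saucepan, from the low end to the high end, in contact at every reading. I handed in at 8.6 s with them resting on the high end at about 6 N; no verdict came back.

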